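Clear the caddy onto the rail and stack the soap stock

ROBOT

A 6-joint arm with a two-finger parallel gripper is mounted at the origin on the work surface. World frame = base frame: x ahead of the robot, y to its left, z up, the work surface at z = 0. Lengths are in mm, angles in rad, forces in N, time in s.
With the tool pointing down it reaches from about 350 to 725 mm from the base axis. Payload 4.3 kg.
Tool frame: the origin (TCP) lies on the centre line of the jaws, within the pads' length; the fingertips stand 14 mm ahead of it and the grasp point (between the pads) lies 5 mm behind it; z points along the fingers, y is the line along which they close (so a half turn about z gives the same grasp; the last joint's range is limited). The gripper opens to 85 mm and grips with 20 to 120 N. Pads are 22 mm wide; open, the fingers measure 114 mm over their backs; the gripper's body (76 mm by 85 mm) begins 54 mm behind the grasp point. The pads swing forward as they close: fully open they stand 13 mm farther back than shut.
Start: joints at [1.23, 0.377, 0.081, 1.274, 0, 1.46], TCP at [131.539, 559.788, 245.329] pointing down, gripper open.
Joint ranges: [-2.72, 2.72], [-0.84, 1.66], [-1.02, 1.22], [-1.77, 2.12], [-1.37, 1.28], [-3.14, 3.14]. Speed limits (rad/s): [2.57, 2.57, 3.14, 3.14, 3.14, 3.14].

INTERFACE

Orientations are given as a 3x3 rotation matrix whose columns are the frame's x, y, z axes.
In Python, from workcell import robot, read_camera, boxes_of gives the robot as it stands. Calls block until the motion is done:
- robot.move_ptp(position, orientation): joint-space move of the TCP to a pose.
- robot.move_l(position, orientation=None, max_speed=150, guard=None): straight line of the TCP; orientation=None keeps the orientation; max_speed is the mean speed in mm/s. With guard (N) it stops when the force on the tool has changed by that much, and returns True; else False.
- robot.movej(angles): joint-space move.
- robot.move_gripper(opening, newtons=None): finger opening in mm; newtons is the grip in N (None keeps the last); returns when the fingers have stopped.
- robot.hold(seconds).
- robot.inverse_kinematics(position, orientation): joint angles nearest the present ones, or None.
- robot.state(): the state.
- read_camera(name): name is "scene" or "top"; returns a dict with "pixels" (384x512x3 uint8, red, green, blue), "camera_matrix" (3x3 intrinsics, pixels), "position" and "attitude" of the camera in the world. Camera axes: x right, y down, z forward; pixel columns grow to the right and rows downward; lengths in mm; the calibration is good to about 2 mm. A picture is of the moment at which its call begins. There is no depth.
A pose or a line that the arm cannot do raises robot.Unreachable and nothing moves.
- robot.job_done(): hands the job in; it is judged then, once.
Trained networks look in the newest picture that a camera, given by its name, has taken for a name from the list of things; names that differ only in an ending like _2 or _b are one class to them, and where a whole thing is asked for, a point or a joint stands for the part that bears it (a point fixed in the world has none). Each returns a list of dicts, best first, with "confidence" (0 to 1); they miss things now and then, are a little off and sometimes report something else, mostly with a low value. They report only what shows in the picture. A call takes as long as a camera call.
- boxes_of(camera, name): "bbox" ([centre column, centre row, width, height] in pixels, round what is visible of it).
The state is a dict: "clock": time; "qpos": joint angles; "joint_velocities": joint speeds; "joint_torque": joint torques, N m; "tool_pos": TCP position; "orientation": TCP orientation; "wrist_force": force on the tool from outside, world axes, zero at the start; "torque": the same for the moment, N m; "width": finger opening in mm; "finger_force": force on a finger pad.
Only numpy, scipy, OpenCV 4.12 (cv2) and the standard library are available. Lean on these libraries where they do the work, as an engineer would, in place of code of your own. Each camera call takes 0.05 s, during which the arm holds its last target. There are 200 camera calls.

TASK

Clear the shower caddy off the wooden board: hook it onto the towel rail near the end by the board, well short of the black band (at least 7 cm), then slide it along the rail without unhooking it until its hook is centred over the band, and let it hang there. Then stack every soap carton and the tin that is out on the counter into one neat column centred on the board's cork pad, lying flat (either face up) as they lie now, edges in line with the pad and long sides along its long side: large cartons at the bottom, medium ones above them, the tin on top. Do not push aside or knock over the jar, bottle, pump or tumbler.

Things in the scene. Friction and masses are not known exactly. Their poses are not given: they have to be found in the camera images.
- board: fixed low wooden board on the counter, 200 (own x) x 140 (own y) x 12 mm thick, origin at the centre of its underside; on top, in the middle, a darker cork pad 128 x 70 mm (flat inlay) along the same axes
- pad (a point): centre of the cork pad, on the board's top surface (12 mm above the counter); the column is to stand here
- caddy: loose steel shower caddy (0.3 to 0.45 kg), at first standing on the cork pad: open basket 75 (own x) x 110 (own y) x 40 mm high with soap and sponge fixed in it, a 50 mm wide strap rising from the basket's -x side to a 50 mm wide roof-shaped hook, ridge along own y; the hook's mouth faces own +x. Balanced under the ridge. Origin: centre of the basket's underside
- grip (a point): centre of the wooden grip block on the hook's ridge, 24 (own x) x 44 (own y) x 36 mm high; 183 mm above the caddy's underside, x = y = 0
- leg (a point): lower end of the hook's short leg: x = +22 mm, 108 mm above the caddy's underside. The mouth between it and the basket's rim is 68 mm high
- hook (a point): point under the hook's ridge where the rail's centre line lies when the caddy hangs: x = y = 0, 142 mm above the caddy's underside
- rail: fixed towel rail: a 12 mm thick horizontal steel bar, 400 mm long along its own y, centre line 200 mm above the counter, on a post at each end. Origin on the counter under the bar's middle
- band: black rubber band, 14 mm wide and flush, around the rail's bar in its left half (+y); origin on the bar's centre line in the middle of the band, y along the bar. It is the mark for the caddy; things slide over it freely
- large_1: large cardboard soap carton, 120 long (own x) x 64 wide (own y) x 34 mm high (own z); origin at its centre. May be absent
- large_2: second large carton, like large_1, 120 long (own x) x 64 wide (own y) x 34 mm high (own z); origin at its centre. May be absent
- medium_1: medium cardboard soap carton, 95 long (own x) x 56 wide (own y) x 30 mm high (own z); origin at its centre. May be absent
- medium_2: second medium carton, like medium_1, 95 long (own x) x 56 wide (own y) x 30 mm high (own z); origin at its centre. May be absent
- tin: small closed metal soap tin, 72 long (own x) x 46 wide (own y) x 26 mm high (own z); origin at its centre. May be absent
- jar: bystander: white ceramic jar with a dark wooden cap, 64 mm diameter, 85 mm high, among the cartons; origin at the centre of its underside
- shampoo: bystander: green shampoo bottle, 64 mm diameter, 170 mm high; origin at the centre of its underside
- pump: bystander: black soap pump, 64 mm diameter, 175 mm high; origin at the centre of its underside
- tumbler: bystander: glass tumbler, 74 mm diameter, 95 mm high; origin at the centre of its underside

How it is judged:
By the outcome, as a careful person would: the job done as asked, in the order asked, and still so for the second after the job is handed in, with the robot touching nothing.
Of large_1, large_2, medium_1, medium_2, tin only 3 to 5 are there at a start; the rules pass over those that are not, and their reading is None.
At some moment in a run one of large_1, large_2, medium_1, medium_2, tin may be knocked a few centimetres aside while the robot is not near it.
Once in a run the grip may slacken for a moment while it holds something.
It also fails if it takes over 210 s, if anything falls off the work surface, if the arm or the gripper's body presses on something with over 40 N, if the wrist force passes 120 N, or if a joint passes its speed limit or range.

## Working session

There is one attempt and no reset: what is moved stays moved. The work goes in short steps, each a Python script; the robot and the scene stay as the last script left them, time stands still between calls to the robot, and variables do not carry over. Pictures are saved under pics/ and viewed, at most 14 in all, crops included, and the job is handed in when it is done.

```bash
ls; mkdir -p pics
python3 - <<'E'
from workcell import robot, read_camera, boxes_of
import cv2,numpy as np
np.set_printoptions(precision=3,suppress=True)
for c in("scene","top"):
    r=read_camera(c); cv2.imwrite(f"pics/{c}0.png",cv2.resize(r["pixels"][:,:,::-1],(800,600),interpolation=cv2.INTER_CUBIC))
    print(c,r["camera_matrix"].tolist(),r["position"],np.array(r["attitude"]).tolist())
    for n in "board caddy grip leg rail band large_1 medium_1 tin jar shampoo pump tumbler pad hook".split():
        try: print(n,[(round(b["confidence"],2),np.round(b["bbox"]).astype(int).tolist()) for b in boxes_of(c,n)])
        except Exception as e: print(n,e)
print(robot.state())
E
```

```text
pics
scene [[409.4581221996926, 0.0, 255.73206754369323], [0.0, 409.4581221996926, 192.66120815665892], [0.0, 0.0, 1.0]] [ 981.407  401.138 1066.38 ] [[-0.6288892927846719, 0.6347977021279274, -0.4489210785805213], [0.7774355179674014, 0.5205608492667715, -0.35300200794530323], [0.009605874429408311, -0.5710063743810229, -0.8208894247051094]]
board [(0.57, [194, 174, 74, 50])]
caddy [(0.9, [190, 159, 34, 63])]
grip [(0.6, [186, 154, 36, 65])]
leg [(0.74, [189, 155, 41, 64]), (0.15, [214, 261, 132, 144])]
rail [(0.94, [212, 259, 137, 145]), (0.38, [356, 268, 48, 49])]
band []
large_1 [(0.86, [328, 305, 51, 52]), (0.7, [356, 267, 49, 49])]
medium_1 [(0.9, [309, 234, 38, 30]), (0.57, [278, 267, 40, 38]), (0.39, [192, 178, 70, 49])]
tin []
jar [(0.83, [237, 234, 18, 32])]
shampoo [(0.59, [132, 162, 31, 47])]
pump [(0.94, [210, 111, 23, 48]), (0.42, [189, 156, 34, 66])]
tumbler [(0.58, [329, 345, 34, 40]), (0.37, [214, 260, 134, 146])]
pad [(0.73, [192, 175, 70, 58])]
hook [(0.76, [190, 155, 37, 62])]
top [[385.5373914466215, 0.0, 255.88481987833924], [0.0, 385.5373914466215, 196.39726405
[... 778 characters left out ...]
o [(0.66, [399, 161, 41, 31])]
pump [(0.82, [392, 283, 38, 31])]
tumbler [(0.8, [118, 136, 34, 32])]
pad [(0.8, [350, 213, 72, 52])]
hook [(0.65, [354, 206, 51, 36])]
{'clock': 1.6, 'qpos': array([1.23 , 0.377, 0.081, 1.274, 0.   , 1.461]), 'joint_velocities': array([ 0.001,  0.   ,  0.001, -0.   ,  0.   ,  0.001]), 'joint_torque': array([ -0.001, -46.351,  27.015,   0.   ,  -0.   ,  -0.   ]), 'tool_pos': array([131.534, 559.785, 245.29 ]), 'orientation': array([[-0.973,  0.229,  0.   ],
       [ 0.229,  0.973,  0.   ],
       [-0.   ,  0.   , -1.   ]]), 'wrist_force': array([ 0.31 ,  0.256, -0.374]), 'torque': array([-0.037, -0.029, -0.028]), 'finger_force': 0.0, 'width': 85.29862343153196}
```

View pics/scene0.png

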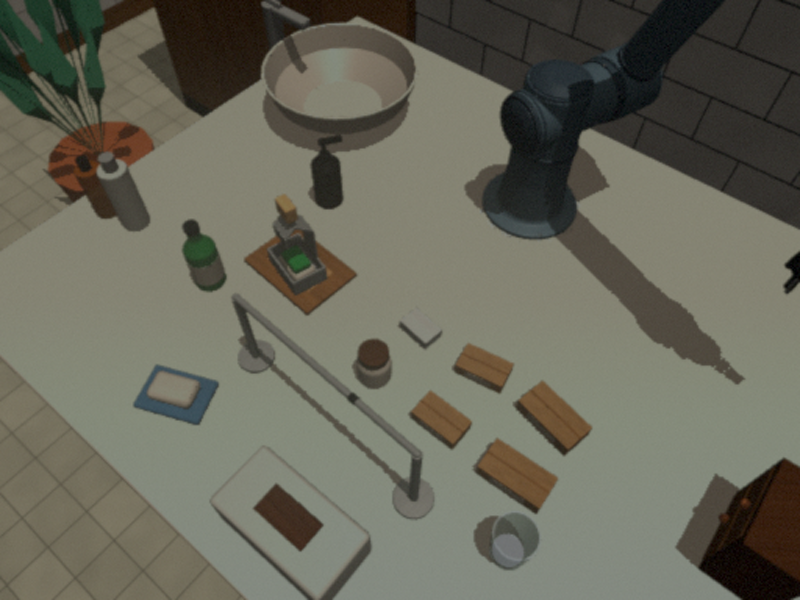

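View pics/top0.png

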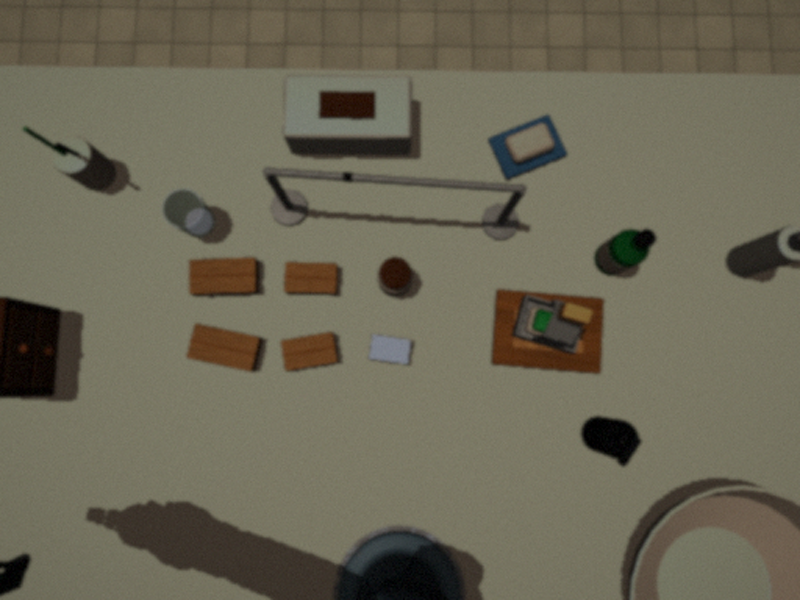

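Top view: two large cartons at (223,276) and (224,347), mediums at (311,278) and (310,351), tin at (390,349), jar at (396,276). The rail runs from (268,172) to (522,188) with the band at (347,177). The caddy is on the board at (549,332). Next I'll check which way the caddy's mouth faces and fit the poses.

```bash
cat > h.py <<'E'
from workcell import robot, read_camera, boxes_of
import cv2,numpy as np
from scipy.optimize import minimize
np.set_printoptions(precision=2,suppress=True)
class Cam:
    def __init__(s,name):
        r=read_camera(name); s.im=r["pixels"]; s.K=np.array(r["camera_matrix"]); s.p=np.array(r["position"]); s.R=np.array(r["attitude"])
    def proj(s,P):
        q=(np.atleast_2d(P)-s.p)@s.R@s.K.T; return q[:,:2]/q[:,2:]
    def ray(s,uv,z):
        d=s.R@np.linalg.solve(s.K,[uv[0],uv[1],1.]); return s.p+d*(z-s.p[2])/d[2]
def cuboid(x,y,yaw,L,W,H,z0=0):
    c,s=np.cos(yaw),np.sin(yaw)
    return np.array([[x+c*a*L/2-s*b*W/2,y+s*a*L/2+c*b*W/2,z0+k*H] for a in(-1,1) for b in(-1,1) for k in(0,1)])
def fit(cam,mask,x,y,yaw,dims,z0=0,S=8):
    """fit a cuboid's silhouette to a mask in one picture -> x,y,yaw,IoU"""
    c=cam.proj([[x,y,z0]])[0].astype(int); r=45; o=np.maximum(c-r,0)
    m=mask[o[1]:o[1]+2*r,o[0]:o[0]+2*r].astype(np.float32)
    m=(cv2.resize(m,None,fx=S,fy=S,interpolation=cv2.INTER_CUBIC)>.5)
    def f(q):
        pts=((cam.proj(cuboid(q[0],q[1],q[2]/50,*dims,z0))-o+.5)*S-.5)
        h=np.zeros(m.shape,np.uint8); cv2.fillConvexPoly(h,cv2.convexHull(pts.astype(np.float32)).round().astype(np.int32),1)
        h=h>0; return -(h&m).sum()/(h|m).sum()
    b=min((minimize(f,[x,y,(yaw+d)*50],method="Nelder-Mead",options=dict(initial_simplex=np.array([x,y,(yaw+d)*50])+np.array([[0,0,0],[8,0,0],[0,8,0],[0,0,8]]),xatol=.1)) for d in(-.15,0,.15)),key=lambda o:o.fun)
    return np.array([b.x[0],b.x[1],b.x[2]/50,-b.fun])
E
python3 - <<'E'
from h import *
t=Cam("top");s=Cam("scene")
a=cv2.resize(t.im[170:250,310:400],(400,356),interpolation=cv2.INTER_CUBIC);b=cv2.resize(s.im[115:205,150:240],(400,356),interpolation=cv2.INTER_CUBIC)
c=cv2.resize(t.im[150:240,110:270],(800,450)[:2],interpolation=cv2.INTER_CUBIC)
g=cv2.convertScaleAbs(np.hstack([a,b])[:,:,::-1],alpha=1.6)
cv2.imwrite("pics/c1.png",g)
np.save("/tmp/t.npy",t.im);np.save("/tmp/s.npy",s.im)
k=.64
for n,p,z in [("L1",(223,276),34),("L2",(224,347),34),("M1",(311,278),30),("M2",(310,351),30),("tin",(390,349),26),("railL",(268,172),200),("railR",(522,188),200),("band",(347,177),200),("board",(549,332),12),("grip",(577,313),195),("jar",(396,272),85)]:
    print(n,t.ray(np.array(p)*k,z))
for n,p,z in [("railR",(238,299),200),("railL",(417,453),200),("band",(353,398),200),("grip",(287,208),195)]: print(n,s.ray(np.array(p)*k,z))
for p in [(223,270),(223,285),(311,270),(390,349),(549,300),(520,355),(300,310),(450,450),(290,240)]:
    u=(np.array(p)*k).astype(int);print(p,t.im[u[1],u[0]],cv2.cvtColor(t.im,cv2.COLOR_RGB2HSV)[u[1],u[0]])
E
```

```text
L1 [556.01 322.64  34.  ]
L2 [427.22 315.13  34.  ]
M1 [554.5  163.51  30.  ]
M2 [421.57 161.8   30.  ]
tin [426.59  18.2   26.  ]
railL [693.38 211.04 200.  ]
railR [ 671.55 -188.3   200.  ]
band [686.55  86.81 200.  ]
board [ 461.04 -273.6    12.  ]
grip [ 475.17 -270.77  195.  ]
jar [556.92   8.57  85.  ]
railR [ 673.34 -179.97  200.  ]
railL [695.78 212.52 200.  ]
band [688.6   85.63 200.  ]
grip [ 474.09 -265.17  195.  ]
(223, 270) [97 61 34] [ 13 166  97]
(223, 285) [94 54 25] [ 13 187  94]
(311, 270) [100  59  30] [ 12 179 100]
(390, 349) [127 128 140] [118  24 140]
(549, 300) [80 56 43] [ 11 118  80]
(520, 355) [81 45 17] [ 13 201  81]
(300, 310) [126 123 103] [ 26  47 126]
(450, 450) [125 122 101] [ 26  49 125]
(290, 240) [125 122 103] [ 26  45 125]
```

View pics/c1.png

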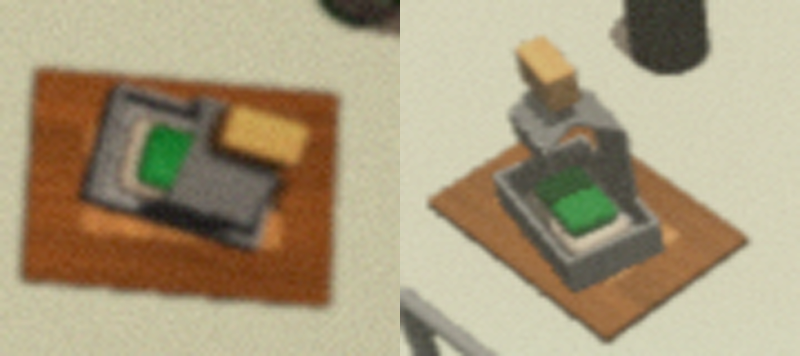

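The caddy stands with its long side about along world y. The strap is on the -x side, so the mouth faces world +x, toward the rail. Caddy yaw is about -0.25, and the grip is near (475,-268). Next: refined fits.

```bash
cat >> h.py <<'E'
def hsv(c): return cv2.cvtColor(cv2.GaussianBlur(c.im,(3,3),0),cv2.COLOR_RGB2HSV)
def brown(c):
    h=hsv(c); return (h[...,1]>95)&(h[...,0]<25)
def pale(c):   # tin: bluish grey against the cream counter
    h=hsv(c); return (h[...,1]<45)&((h[...,0]>60)|(h[...,1]<22))&(h[...,2]>60)
DIM=dict(L=(120,64,34),M=(95,56,30),T=(72,46,26),B=(200,140,12))
def both(mask,x,y,yaw,dims,z0=0,cams=None):
    cams=cams or [Cam("top"),Cam("scene")]
    return np.array([fit(c,mask(c),x,y,yaw,dims,z0) for c in cams])
E
python3 - <<'E'
from h import *
cams=[Cam("top"),Cam("scene")]
def yellow(c):
    h=hsv(c); return (h[...,1]>95)&(h[...,0]<25)&(h[...,0]>13)&(h[...,2]>125)
for n,x,y,w in [("L",556,322,1.57),("L",427,315,1.7),("M",554,163,1.57),("M",421,162,1.45),("B",461,-273,1.49)]:
    print(n,both(brown,x,y,w,DIM[n],0,cams).tolist())
print("T",both(pale,427,18,1.57,DIM["T"],0,cams).tolist())
print("grip",both(yellow,475,-268,-.25,(24,44,36),177,cams).tolist())
t,s=cams
k=.64
for p in [(285,152),(412,155),(600,262),(610,440),(200,215)]: print("top z0",p,t.ray(np.array(p)*k,0))
for p in [(212,497),(265,450),(370,540)]: print("boxtop scene z50",p,s.ray(np.array(p)*k,50))
# rail line by rows darkest? sample profile
for y in (-150,-90,-30,30,60,140):
    for c in cams:
        xs=np.arange(655,715,.5); q=c.proj(np.c_[xs,np.full_like(xs,y),np.full_like(xs,200)])
        v=cv2.remap(c.im.astype(np.float32).mean(2),q[None,:,0].astype(np.float32),q[None,:,1].astype(np.float32),1)[0]
        d=np.abs(v-np.median(v)); d[d<12]=0; print(y,round((xs*d).sum()/(d.sum()+1e-9),1),end=" | ")
    print()
for c in cams:  # band along rail
    ys=np.arange(50,125,.5); x=683+.0555*(ys-13); q=c.proj(np.c_[x,ys,np.full_like(ys,200)])
    v=cv2.remap(c.im.astype(np.float32).mean(2),q[None,:,0].astype(np.float32),q[None,:,1].astype(np.float32),1)[0]
    d=np.clip(np.median(v)-v-12,0,None); print("band",(ys*d).sum()/d.sum(),v.min(),np.median(v))
E
```

```text
L [[559.2227256162603, 326.013068582825, 1.5833856168543443, 0.5529232333502796], [554.9860130439349, 323.6330129472109, 1.6114857834551801, 0.4704437841724667]]
L [[427.9572512925191, 318.6001354534547, 1.3669663515486632, 0.5428602594438571], [428.5817360932498, 317.1674539001773, 1.430175352580589, 0.3915460261163953]]
M [[557.7570080888418, 164.8399968769317, 1.5440187176160542, 0.47852322437405204], [552.8351348694512, 162.4254197917196, 1.5643886658220298, 0.34022214742510937]]
M [[422.67755319971207, 164.30433112330255, 1.7412007177730464, 0.507454878367774], [419.2627128178483, 162.87700394741415, 1.8088970665615205, 0.31175720799971274]]
B [[464.20181268826775, -271.37920030131, 1.4896523835378424, 0.6947983933401948], [463.4780521262001, -275.36968449931436, 1.47838134430727, 0.4315387567660566]]
T [[427.5456272172198, 19.3387187974674, 1.4303563596674065, 0.9469011142061281], [418.31759343233136, 10.435547452272676, 0.583241201453762, 0.0404614542545577]]
grip [[475.0, -268.0, -0.4, -0.0], [468.3786779717792, -276.6337787261426, -0.6376756215647642, 0.3197328037551905]]
top z0 (285, 152) [804.95 224.26   0.  ]
top z0 (412, 155) [801.58 -20.15   0.  ]
top z0 (600, 262) [ 595.34 -376.07    0.  ]
top z0 (610, 440) [ 266.03 -383.34    0.  ]
top z0 (200, 215) [678.83 381.28   0.  ]
boxtop scene z50 (212, 497) [910.07 -27.86  50.  ]
boxtop scene z50 (265, 450) [801.9  -19.22  50.  ]
boxtop scene z50 (370, 540) [801.89 210.06  50.  ]
-150 682.2 | -150 687.8 | 
-90 676.4 | -90 692.4 | 
-30 679.4 | -30 682.6 | 
30 683.0 | 30 686.7 | 
60 685.2 | 60 682.8 | 
140 689.3 | 140 693.0 | 
band 87.36835921379469 14.8567705 82.73064
band 83.21430068082135 40.80013 98.55713
```

```bash
python3 - <<'E'
s=open('h.py').read()
s=s.replace('''    def f(q):
        pts''','''    n,lab,st,ce=cv2.connectedComponentsWithStats(m.astype(np.uint8)); mid=(c-o)*S
    m=lab==1+np.argmin([np.hypot(*(ce[i]-mid))+(1e4 if st[i,4]<60*S*S else 0) for i in range(1,n)])
    def f(q):
        pts''')
open('h.py','w').write(s)
E
python3 - <<'E'
from h import *
cams=[Cam("top"),Cam("scene")]
for n,x,y,w in [("L",556,322,1.57),("L",427,315,1.4),("M",554,163,1.57),("M",421,162,1.75),("B",461,-273,1.49)]:
    print(n,both(brown,x,y,w,DIM[n],0,cams))
print("T",both(pale,427,18,1.5,DIM["T"],0,cams))
t,s=cams
for c in cams:
    H=hsv(c)
    for P in [(475,-268,213),(475,-265,205),(427,19,26),(420,30,26),(427,70,0)]:
        u=c.proj([P])[0].round().astype(int); print(P,u,H[u[1],u[0]],H[u[1]+2,u[0]+2])
    u=c.proj([(475,-268,195)])[0].round().astype(int);print(H[u[1]-9:u[1]+10:2,u[0]-10:u[0]+11:2].tolist())
E
```

```text
L [[559.21 325.79   1.59   0.95]
 [557.1  323.77   1.62   0.82]]
L [[427.72 318.63   1.37   0.96]
 [428.44 317.01   1.43   0.79]]
M [[557.74 164.87   1.54   0.93]
 [553.89 163.58   1.61   0.77]]
M [[422.58 164.34   1.75   0.96]
 [419.66 163.54   1.84   0.75]]
B [[ 464.45 -271.59    1.49    0.69]
 [ 463.45 -275.82    1.48    0.45]]
T [[427.49  19.23   1.45   0.94]
 [431.89  18.13   0.64   0.09]]
(475, -268, 213) [370 200] [ 19 151 123] [ 19 152 124]
(475, -265, 205) [368 200] [ 19 151 125] [ 19 154 124]
(427, 19, 26) [249 223] [111  29 140] [110  27 140]
(420, 30, 26) [245 226] [111  29 139] [112  28 137]
(427, 70, 0) [232 224] [ 25  47 125] [ 25  40 122]
[[[12, 159, 82], [12, 178, 83], [12, 194, 83], [12, 187, 83], [12, 196, 82], [13, 187, 83], [13, 182, 84], [13, 178, 83], [14, 169, 83], [14, 168, 82], [13, 160, 83]], [[14, 80, 70], [13, 131, 72], [14, 171, 85], [15, 174, 94], [15, 187, 90], [13, 192, 85], [13, 197, 83], [12, 196, 82], [12, 201, 81], [12, 205, 81], [14, 207, 79]], [[16, 66, 58], [15, 134, 63], [17, 159, 101], [19, 155, 117], [18, 154, 114], [17, 161, 109], [16, 169,
[... 2482 characters left out ...]
7, 100], [20, 69, 103], [27, 36, 129], [28, 33, 131]], [[28, 35, 132], [27, 35, 132], [27, 39, 117], [20, 70, 76], [17, 109, 70], [17, 116, 88], [17, 112, 82], [17, 111, 78], [20, 74, 89], [28, 36, 122], [28, 33, 130]], [[27, 35, 132], [28, 35, 132], [28, 36, 113], [21, 49, 73], [18, 92, 61], [17, 109, 70], [16, 107, 76], [16, 114, 74], [17, 94, 76], [22, 41, 93], [26, 32, 110]], [[27, 35, 132], [28, 33, 124], [25, 33, 94], [21, 40, 64], [20, 64, 60], [17, 99, 67], [17, 105, 73], [17, 108, 71], [17, 78, 75], [23, 36, 84], [25, 30, 93]], [[26, 34, 128], [25, 32, 104], [24, 29, 88], [23, 28, 72], [23, 38, 61], [20, 73, 63], [18, 93, 66], [19, 66, 62], [24, 34, 74], [21, 29, 88], [24, 29, 88]]]
```

```bash
python3 - <<'E'
s=open('h.py').read()
s=s.replace("h=hsv(c); return (h[...,1]>95)&(h[...,0]<25)","h=hsv(c); return (h[...,1]>(95 if c.p[0]<600 else 68))&(h[...,0]<25)")
open('h.py','w').write(s)
E
python3 - <<'E'
from h import *
cams=[Cam("top"),Cam("scene")]
t,s=cams
for n,x,y,w in [("L",556,322,1.6),("L",427,317,1.4),("M",554,163,1.57),("M",421,162,1.78)]:
    print(n,both(brown,x,y,w,DIM[n],0,cams))
ht,hs=hsv(t),hsv(s)
print("grip top",fit(t,(ht[...,0]>=16)&(ht[...,0]<24)&(ht[...,2]>98)&(ht[...,1]>120),475,-268,-.25,(24,44,.1),213))
print("grip scene",fit(s,(hs[...,1]>72)&(hs[...,0]>14)&(hs[...,0]<24),475,-268,-.25,(24,44,36),177))
E
```

```text
L [[559.39 325.76   1.6    0.95]
 [557.79 324.22   1.6    0.88]]
L [[427.76 318.62   1.37   0.96]
 [427.31 317.5    1.38   0.87]]
M [[557.74 164.87   1.54   0.93]
 [556.62 164.22   1.59   0.86]]
M [[422.74 164.49   1.74   0.96]
 [422.5  163.72   1.75   0.85]]
grip top [ 475.17 -265.16   -0.29    0.78]
grip scene [ 475.81 -266.5    -0.45    0.84]
```

```bash
cat >> h.py <<'E'
def down(a):
    c,s=np.cos(a),np.sin(a); return np.array([[-s,c,0],[c,s,0],[0,0,-1.]])
def best(pos,a):
    """tool-down orientation closing along heading a (mod pi) with the smaller wrist turn"""
    o=[]
    for k in(0,np.pi):
        q=robot.inverse_kinematics(np.array(pos,float),down(a+k))
        if q is not None: o.append((abs(q[5]),a+k))
    return down(min(o)[1]) if o else None
def st(*k):
    s=robot.state(); print({i:np.round(s[i],2).tolist() for i in ("clock","tool_pos","wrist_force","width","finger_force")+k})
RA=-.0555; RM=np.array([683.,13.]); RX=np.array([np.cos(RA),np.sin(RA)]); RY=np.array([-np.sin(RA),np.cos(RA)])
def rail(x,y,z): return np.r_[RM+x*RX+y*RY,z]
E
python3 - <<'E'
from h import *
g=np.array([475.5,-266]);a=-.26
R=best([*g,300],a)
for p,aa in [((*g,190),a),((*g,310),a),(rail(-120,-105,305),RA),(rail(0,-105,305),RA),(rail(0,75,240),RA),(rail(0,75,305),RA)]:
    for k in(0,np.pi): print(p,k,robot.inverse_kinematics(np.array(p),down(aa+k)))
robot.move_gripper(85)
robot.move_ptp(np.r_[g,310],R)
st("qpos")
robot.move_gripper(60)
print(robot.move_l(np.r_[g,193],max_speed=80,guard=8)); st()
robot.move_gripper(10,90); st()
E
```

```text
(np.float64(475.5), np.float64(-266.0), 190) 0 [-0.63  0.34 -0.12  1.11  0.    1.2 ]
(np.float64(475.5), np.float64(-266.0), 190) 3.141592653589793 [-0.63  0.34 -0.12  1.11  0.   -1.94]
(np.float64(475.5), np.float64(-266.0), 310) 0 [-0.63  0.31  0.15  1.41  0.    1.2 ]
(np.float64(475.5), np.float64(-266.0), 310) 3.141592653589793 [-0.63  0.31  0.15  1.41  0.   -1.94]
[557.36 -85.18 305.  ] 0 [-0.26  0.35  0.19  1.41  0.    1.36]
[557.36 -85.18 305.  ] 3.141592653589793 [-0.26  0.35  0.19  1.41  0.   -1.78]
[677.18 -91.84 305.  ] 0 [-0.23  0.64  0.67  1.59  0.    1.4 ]
[677.18 -91.84 305.  ] 3.141592653589793 [-0.23  0.64  0.67  1.59  0.   -1.74]
[687.16  87.88 240.  ] 0 [0.04 0.65 0.5  1.43 0.   1.66]
[687.16  87.88 240.  ] 3.141592653589793 [ 0.04  0.65  0.5   1.43  0.   -1.48]
[687.16  87.88 305.  ] 0 [0.04 0.67 0.72 1.62 0.   1.66]
[687.16  87.88 305.  ] 3.141592653589793 [ 0.04  0.67  0.72  1.62  0.   -1.48]
{'clock': 5.36, 'tool_pos': [475.82, -265.33, 309.95], 'wrist_force': [-1.07, 0.13, -0.46], 'width': 85.11, 'finger_force': 0.0, 'qpos': [-0.63, 0.31, 0.15, 1.41, 0.0, 1.2]}
False
{'clock': 7.34, 'tool_pos': [475.88, -266.25, 193.58], 'wrist_force': [-0.15, -1.22, 0.59], 'width': 59.9, 'finger_force': 0.0}
{'clock': 7.76, 'tool_pos': [475.62, -266.46, 193.51], 'wrist_force': [-1.74, -0.25, 2.27], 'width': 23.05, 'finger_force': 88.12}
```

Run:
```python
from h import *
robot.move_gripper(10,110)
p=robot.state()["tool_pos"]
robot.move_l(np.r_[p[:2],308],max_speed=80); st()
R=down(RA); 
if robot.state()["orientation"][0,1]<0: R=down(RA+np.pi)
robot.move_l(rail(-130,-105,308),R,max_speed=100); st()
for c in("top","scene"): 
    r=Cam(c); cv2.imwrite(f"/tmp/{c}.png",r.im[:,:,::-1])
a=cv2.imread("/tmp/top.png")[90:250,210:370];b=cv2.imread("/tmp/scene.png")[120:280,110:270]
cv2.imwrite("pics/carry.png",cv2.convertScaleAbs(cv2.resize(np.hstack([a,b]),(800,400),interpolation=cv2.INTER_CUBIC),alpha=1.4))
```

```text
{'clock': 9.57, 'tool_pos': [475.41, -266.31, 307.37], 'wrist_force': [-0.23, 0.06, -4.19], 'width': 22.93, 'finger_force': 107.27}
{'clock': 11.68, 'tool_pos': [547.26, -85.07, 307.99], 'wrist_force': [0.35, 0.5, -2.68], 'width': 22.34, 'finger_force': 107.3}
```

View pics/carry.png

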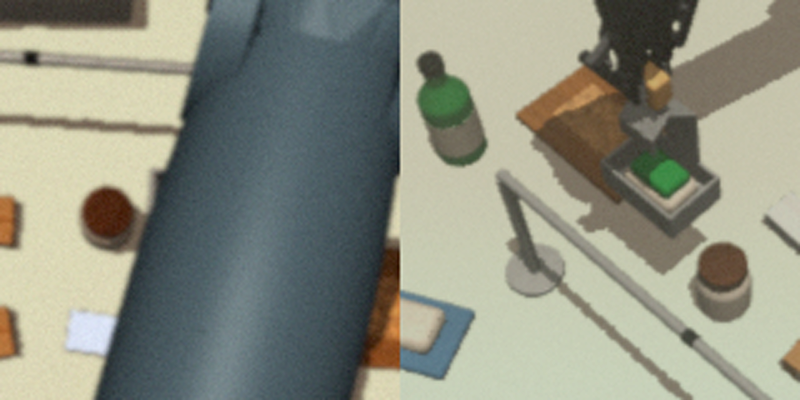

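Run:
```python
from h import *
s=Cam("scene")
print(s.proj([[547,-85,309.5],[547,-85,291.5],[547+22,-86,234.5]]), "seen grip 212,154")
w0=robot.state()["wrist_force"]
print(robot.move_l(rail(0,-105,308),max_speed=60,guard=8)); st()
```

```text
[[209.31 152.61]
 [209.92 157.39]
 [205.59 176.77]] seen grip 212,154
False
{'clock': 14.14, 'tool_pos': [677.0, -91.83, 308.21], 'wrist_force': [0.31, -0.39, -3.22], 'width': 22.86, 'finger_force': 107.29}
```

Run:
```python
from h import *
print(robot.move_l(rail(0,-105,246),max_speed=60,guard=8)); st()
print(robot.move_l(rail(0,-105,234),max_speed=15,guard=2.5)); st()
s=Cam("scene");b=s.im[120:300,110:290]
cv2.imwrite("pics/hang1.png",cv2.convertScaleAbs(cv2.resize(b[:,:,::-1],(600,600),interpolation=cv2.INTER_CUBIC),alpha=1.4))
```

```text
False
{'clock': 15.32, 'tool_pos': [677.48, -91.91, 246.62], 'wrist_force': [0.72, 0.31, -3.37], 'width': 22.46, 'finger_force': 107.29}
True
{'clock': 15.81, 'tool_pos': [677.59, -91.92, 240.5], 'wrist_force': [0.47, -0.96, 5.49], 'width': 22.5, 'finger_force': 108.43}
```

View pics/hang1.png

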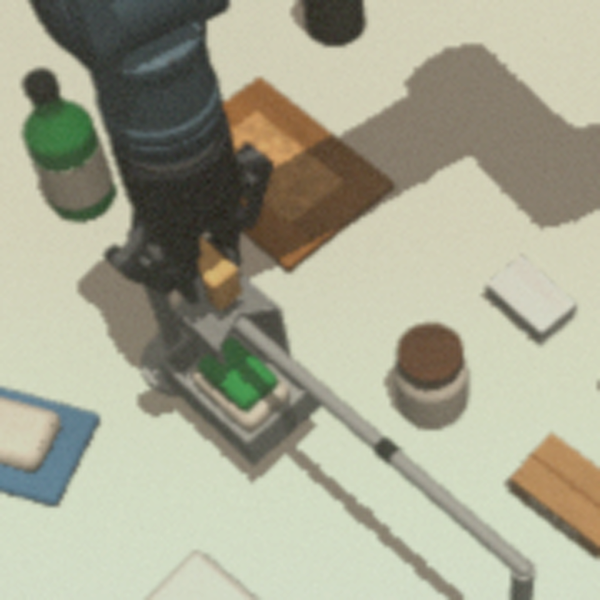

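Contact came at the expected height and the hook is over the rail, short of the band. I'll let it settle once, re-grip and slide.

Run:
```python
from h import *
robot.move_gripper(36); robot.hold(.6); st()
robot.move_gripper(10,60); st()
print(robot.move_l(rail(0,-40,240.5),max_speed=50,guard=20)); st()
print(robot.move_l(rail(0,20,240.5),max_speed=50,guard=20)); st()
print(robot.move_l(rail(0,72.4,240.5),max_speed=40,guard=20)); st()
```

```text
{'clock': 16.74, 'tool_pos': [676.34, -91.58, 238.51], 'wrist_force': [-0.29, -0.13, -0.36], 'width': 36.17, 'finger_force': 0.0}
{'clock': 16.99, 'tool_pos': [676.9, -91.71, 238.89], 'wrist_force': [2.32, -0.42, 1.03], 'width': 23.24, 'finger_force': 60.47}
False
{'clock': 18.44, 'tool_pos': [680.51, -27.13, 240.2], 'wrist_force': [0.29, -0.18, -4.05], 'width': 23.34, 'finger_force': 59.93}
False
{'clock': 19.79, 'tool_pos': [684.11, 32.56, 240.5], 'wrist_force': [-0.62, 0.15, -3.94], 'width': 23.22, 'finger_force': 59.96}
False
{'clock': 21.25, 'tool_pos': [687.02, 84.96, 240.49], 'wrist_force': [0.2, -0.27, -3.95], 'width': 23.27, 'finger_force': 59.96}
```

Run:
```python
from h import *
print(robot.move_l(rail(0,72.4,237.5),max_speed=10,guard=3)); st()
robot.move_gripper(45); robot.hold(.4)
robot.move_l(rail(0,72.4,300),max_speed=100)
p=np.array([500,-60,330]);robot.move_l(p,max_speed=200); robot.hold(.5); st()
q=robot.state()["qpos"].copy(); q[0]=-1.2; robot.movej(q)
cams=t,s=[Cam("top"),Cam("scene")]
ht,hs=hsv(t),hsv(s)
x,y=rail(0,72,0)[:2]
print("grip top",fit(t,(ht[...,0]>=14)&(ht[...,0]<24)&(ht[...,2]>85)&(ht[...,1]>100),x,y,RA,(24,44,.1),259))
print("grip scene",fit(s,(hs[...,1]>72)&(hs[...,0]>14)&(hs[...,0]<24),x,y,RA,(24,44,36),223))
print("B",both(brown,464,-272,1.49,DIM["B"],0,cams))
a=t.im[90:190,190:290];b=s.im[190:290,170:270]
cv2.imwrite("pics/hang2.png",cv2.convertScaleAbs(cv2.resize(np.hstack([a,b])[:,:,::-1],(800,400),interpolation=cv2.INTER_CUBIC),alpha=1.4))
```

```text
True
{'clock': 21.52, 'tool_pos': [687.43, 85.02, 238.79], 'wrist_force': [0.85, -0.23, 5.44], 'width': 23.46, 'finger_force': 60.91}
{'clock': 24.89, 'tool_pos': [500.08, -59.92, 329.95], 'wrist_force': [0.72, -0.0, 0.38], 'width': 44.95, 'finger_force': 0.0}
grip top [686.7   84.77  -0.01   0.93]
grip scene [685.88  84.31  -0.13   0.86]
B [[ 464.3  -271.45    1.49    0.97]
 [ 465.36 -272.76    1.48    0.96]]
```

View pics/hang2.png

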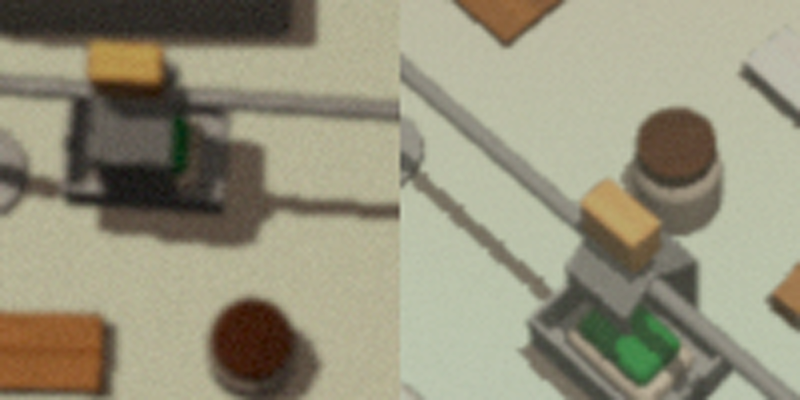

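Run:
```python
from h import *
for n,f in(("top","t"),("scene","s")):
    c=Cam(n); im=np.load(f"/tmp/{f}.npy").astype(float).mean(2)
    u=c.proj([[687,86,200]])[0].round().astype(int); w=im[u[1]-6:u[1]+7,u[0]-6:u[0]+7]
    print(w.astype(int)); th=60 if n=="top" else 75
    d=np.clip(th-w,0,None); yy,xx=np.mgrid[-6:7,-6:7]
    e=u+np.array([(xx*d).sum(),(yy*d).sum()])/d.sum(); print(e,c.ray(e,202))
```

```text
[[114 118 113 115 114 116 115 117 115 116 116 117 115]
 [112 112 115 111 111 108 112 110 113 110 115 116 115]
 [109 109 109 101 101  96  96 100 101 106 107 112 117]
 [ 92  97  91  81  71  67  66  66  73  85  96 103 105]
 [ 87  83  80  60  41  28  32  33  43  59  77  88  91]
 [ 90  86  80  59  33  13  14  19  30  58  77  85  89]
 [ 74  76  65  48  30  12   7  15  34  65  84  92  87]
 [ 66  66  60  49  32  16  13  16  30  53  69  74  78]
 [ 79  78  72  65  50  42  37  36  40  53  65  71  67]
 [101 104  96  94  85  75  73  68  70  75  85  88  82]
 [114 112 113 109 105 103 103 103 101 103 107 106 108]
 [117 117 115 116 113 114 114 115 114 114 114 112 116]
 [114 115 113 115 114 116 113 115 116 115 116 114 115]]
[221.99 112.96] [686.65  86.88 202.  ]
[[ 98  98 104 122 128 129 128 130 129 129 131 128 127]
 [ 98  98  95 106 124 129 129 130 130 129 128 128 130]
 [ 99 100  98  97 107 120 127 128 128 129 130 130 130]
 [ 90  95  97  94  78  77  95 118 129 131 130 130 127]
 [ 83  88  90  73  55  46  59  81 116 128 129 128 131]
 [ 94  79  68  54  45  43  44  48  81 116 126 130 130]
 [121  99  66  44  44  38  44  44  52  78 105 124 128]
 [130 122  80  47  42  40  42  49  66  83 100 122 130]
 [130 129 104  70  46  42  46  63  85  97  97 109 122]
 [131 130 124 105  77  52  54  76  92 100 100  99 104]
 [130 129 129 125 118  87  65  76  89  95  98  99  98]
 [129 132 130 129 129 121 105  89  83  84  94  97 101]
 [132 129 129 130 131 127 125 119  96  83  87  94  99]]
[225.13 254.37] [689.76  84.34 202.  ]
```

Caddy hangs centred within about 1-2 mm of the band. Board fit: (464.8, -272.1), yaw 1.485. Now the stack.

```bash
python3 - <<'E'
s=open('h.py').read()
s=s.replace('''    def f(q):
        pts''','''    i=lab[m][0]; x,y=cam.ray((ce[i]+.5)/S-.5+o,z0+dims[2]/2)[:2] if z0==0 else (x,y)
    def f(q):
        pts''').replace("for d in(-.15,0,.15)","for d in(-.4,-.15,0,.15,.4)")
s+='''
PAD=np.array([464.8,-272.1]); BY=1.485
def locate(n,guess):
    t=Cam("top"); s=Cam("scene")
    a=fit(t,(pale if n=="T" else brown)(t),*guess,DIM[n])
    if n=="T": return a
    b=fit(s,brown(s),*guess,DIM[n]); print(n,"top",a,"scene",b)
    assert a[3]>.9
    return np.r_[(a[:3]+b[:3])/2,a[3]] if b[3]>.8 and np.hypot(*(a-b)[:2])<5 and abs(a[2]-b[2])<.1 else a
def pick(n,guess,N=60,z=17):
    q=locate(n,guess); x,y,w=q[:3]; print("pick",q)
    R=best([x,y,220],w+np.pi/2)
    robot.move_gripper(85); robot.move_ptp(np.array([x,y,220]),R)
    robot.move_l(np.array([x,y,60]),max_speed=180)
    if robot.move_l(np.array([x,y,z]),max_speed=60,guard=6): print("guard hit"); st(); raise SystemExit
    robot.move_gripper(DIM[n][1]-15,N); st()
    p=robot.state()["tool_pos"].copy(); robot.move_l(np.r_[p[:2],230],max_speed=120); st()
    return p[2]
def place(n,z0,zp):
    w=BY+np.pi/2; R=best([*PAD,230],w)
    robot.move_l(np.r_[PAD,240],R,max_speed=220); st()
    robot.move_l(np.r_[PAD,z0+zp+15],max_speed=120)
    hit=robot.move_l(np.r_[PAD,z0+zp-2],max_speed=20,guard=3); print("hit",hit,"expected z",z0+zp); st()
def release(n):
    p=robot.state()["tool_pos"]
    robot.move_gripper(min(85,DIM[n][1]+16)); robot.hold(.2); robot.move_l(np.r_[p[:2],240],max_speed=120)
'''
open('h.py','w').write(s)
E
python3 - <<'E'
from h import *
zp=pick("L",(558.5,325,1.6)); place("L",12,zp)
E
```

```text
L top [559.03 325.65   1.6    0.94] scene [557.84 324.11   1.59   0.89]
pick [558.44 324.88   1.6    0.94]
{'clock': 32.54, 'tool_pos': [559.31, 325.29, 18.11], 'wrist_force': [0.04, 0.45, 5.72], 'width': 62.78, 'finger_force': 68.0}
{'clock': 34.47, 'tool_pos': [558.93, 325.09, 229.16], 'wrist_force': [-0.82, -0.85, -2.68], 'width': 63.16, 'finger_force': 67.19}Traceback (most recent call last):
  File "<stdin>", line 2, in <module>
  File "h.py", line 71, in place
    robot.move_l(np.r_[PAD,240],R,max_speed=220); st()
    ~~~~~~~~~~~~^^^^^^^^^^^^^^^^^^^^^^^^^^^^^^^^
workcell.Unreachable: the arm cannot follow that straight line within its joint ranges
```

```bash
python3 - <<'E'
s=open('h.py').read()
s=s.replace('''R=best([*PAD,230],w)
    robot.move_l(np.r_[PAD,240],R,max_speed=220); st()''','''o=robot.state()["orientation"]
    R=max((down(w),down(w+np.pi)),key=lambda r:r[:,1]@o[:,1])   # the half turn nearest the present one
    robot.move_l(np.r_[PAD,240],R,max_speed=220); st()''')
open('h.py','w').write(s)
E
python3 - <<'E'
from h import *
print(robot.state()["qpos"]); 
place("L",12,18.1)
E
```

```text
[ 0.43  0.54  0.29  1.32 -0.   -1.17]
{'clock': 37.37, 'tool_pos': [464.91, -271.49, 239.99], 'wrist_force': [0.43, 0.92, -3.39], 'width': 63.17, 'finger_force': 67.25}
hit True expected z 30.1
{'clock': 39.85, 'tool_pos': [464.55, -271.92, 30.11], 'wrist_force': [-0.56, 0.09, 5.46], 'width': 62.94, 'finger_force': 68.13}
```

Run:
```python
from h import *
release("L")
zp=pick("L",(427.5,318,1.375)); 
t,s=Cam("top"),Cam("scene")
c=t.proj([[465,-272,12]])[0].astype(int);e=s.proj([[465,-272,12]])[0].astype(int)
g=np.hstack([k.im[v[1]-35:v[1]+35,v[0]-45:v[0]+45] for k,v in((t,c),(s,e))])
g=cv2.resize(g[:,:,::-1],(800,312),interpolation=cv2.INTER_CUBIC)
cv2.imwrite("pics/l1.png",cv2.convertScaleAbs(g,alpha=1.6))
ov=g.copy()
for k,v,ox in((t,c,0),(s,e,400)):
    for z0,dm in((12,DIM["L"]),(0,DIM["B"])):
        P=(k.proj(cuboid(*PAD,BY,*dm,z0))-v+[45,35]+.5)*[400/90,312/70]+[ox,0]
        cv2.polylines(ov,[cv2.convexHull(P.astype(np.float32)).astype(np.int32)],True,(0,255,0),1)
cv2.imwrite("pics/l1.png",cv2.convertScaleAbs(np.vstack([g,ov])[:600],alpha=1.5))
print(zp)
```

```text
L top [427.97 318.67   1.37   0.95] scene [425.77 317.59   1.38   0.86]
pick [426.87 318.13   1.37   0.95]
{'clock': 46.97, 'tool_pos': [427.73, 318.55, 17.89], 'wrist_force': [-0.63, -0.18, 5.09], 'width': 62.95, 'finger_force': 66.96}
{'clock': 48.89, 'tool_pos': [427.33, 318.32, 229.29], 'wrist_force': [0.23, -0.7, -2.17], 'width': 63.34, 'finger_force': 66.1}
17.89087940560362
```

View pics/l1.png

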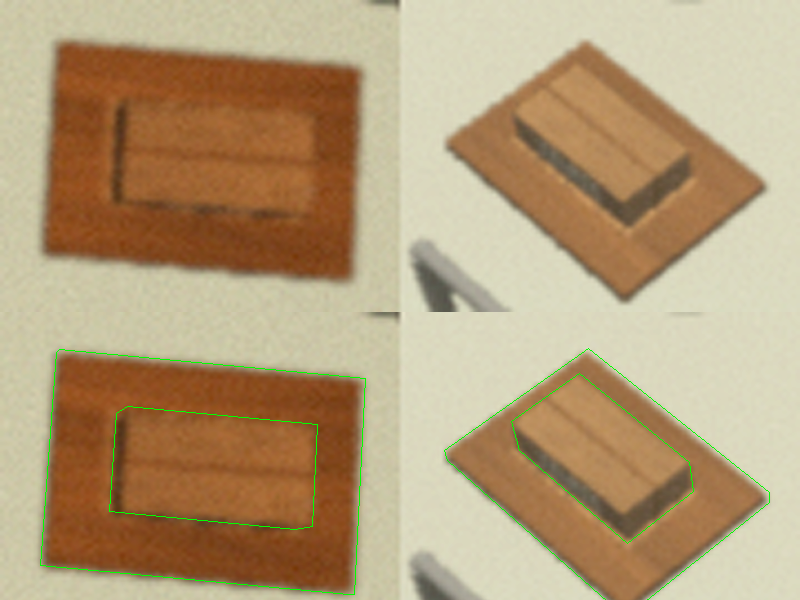

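Carton 1 lies on the pad within about a millimetre of the predicted outline. Continuing with the second large one and both mediums.

Run:
```python
from h import *
p=robot.state()
if p["width"]<60: st(); raise SystemExit
place("L",46,17.9); release("L")
zp=pick("M",(557,164.5,1.56)); 
if robot.state()["width"]<52: raise SystemExit("lost")
place("M",80,zp); release("M"); robot.hold(.1)
t,s=Cam("top"),Cam("scene")
for k in(t,s): cv2.imwrite("pics/m1_%d.png"%(k is s),cv2.resize(k.im[:,:,::-1],(800,600)))
```

```text
{'clock': 51.83, 'tool_pos': [464.83, -271.47, 240.04], 'wrist_force': [0.45, 0.24, -1.79], 'width': 62.93, 'finger_force': 66.09}
hit True expected z 63.9
{'clock': 54.03, 'tool_pos': [464.59, -271.94, 63.96], 'wrist_force': [-1.24, 1.33, 4.48], 'width': 62.9, 'finger_force': 66.95}
M top [557.83 164.98   1.54   0.93] scene [555.   163.65   1.56   0.86]
pick [556.41 164.32   1.55   0.93]
{'clock': 60.43, 'tool_pos': [557.3, 164.48, 17.86], 'wrist_force': [0.41, -0.12, 4.86], 'width': 54.91, 'finger_force': 65.19}
{'clock': 62.36, 'tool_pos': [556.85, 164.41, 229.21], 'wrist_force': [-0.17, -0.99, -1.86], 'width': 54.93, 'finger_force': 64.56}
{'clock': 64.53, 'tool_pos': [464.95, -271.28, 239.98], 'wrist_force': [0.1, -0.07, -1.88], 'width': 55.1, 'finger_force': 64.55}
hit True expected z 97.85906185047861
{'clock': 66.45, 'tool_pos': [464.59, -271.97, 97.88], 'wrist_force': [-0.46, 0.56, 4.54], 'width': 54.9, 'finger_force': 65.31}
```

View pics/m1_1.png

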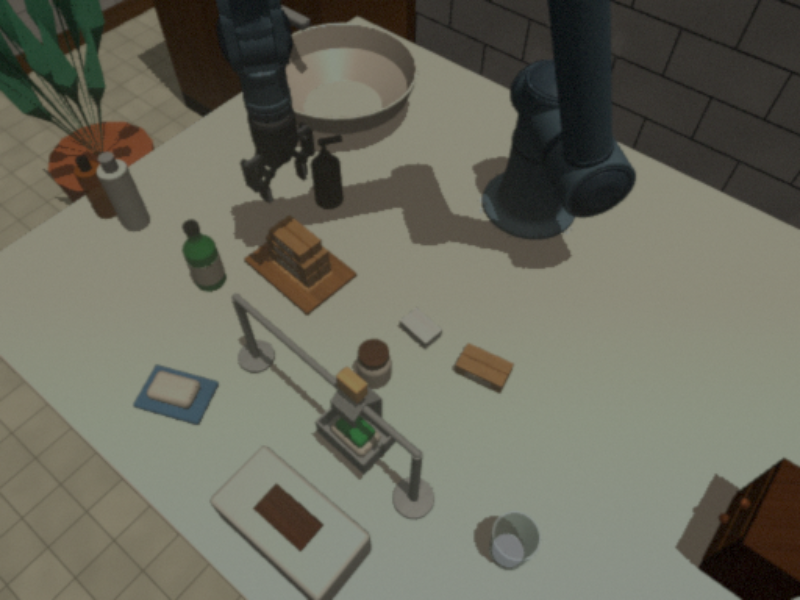

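Stack of three stands neatly at (300,255); the tin at (420,327) and the medium at (484,367) are left, with the caddy still hanging at (355,415).

Run:
```python
from h import *
zp=pick("M",(422.5,164,1.745)); 
if robot.state()["width"]<52: raise SystemExit("lost")
place("M",110,zp)
if abs(robot.state()["tool_pos"][2]-110-zp)>2: raise SystemExit("height")
release("M"); robot.hold(.1)
q=locate("T",(427,19,1.45)); print(q)
if q[3]<.88: raise SystemExit
zp=pick("T",(427,19,1.45),N=50)
if robot.state()["width"]<42: raise SystemExit("lost")
place("T",140,zp)
```

```text
M top [422.59 164.42   1.74   0.96] scene [420.61 163.21   1.75   0.85]
pick [421.6  163.81   1.75   0.96]
{'clock': 72.8, 'tool_pos': [422.45, 164.01, 17.79], 'wrist_force': [-1.06, 0.11, 6.14], 'width': 54.73, 'finger_force': 64.23}
{'clock': 74.72, 'tool_pos': [421.99, 163.9, 229.37], 'wrist_force': [0.19, 0.73, -3.22], 'width': 54.95, 'finger_force': 63.52}
{'clock': 76.87, 'tool_pos': [464.77, -271.22, 240.04], 'wrist_force': [-0.4, -0.01, -2.75], 'width': 54.77, 'finger_force': 63.5}
hit True expected z 127.79005228688462
{'clock': 78.53, 'tool_pos': [464.63, -271.94, 127.83], 'wrist_force': [0.37, 0.19, 5.26], 'width': 55.03, 'finger_force': 64.31}
[427.51  19.33   1.44   0.95]
pick [427.64  19.38   1.45   0.95]
{'clock': 84.22, 'tool_pos': [428.04, 19.34, 17.55], 'wrist_force': [-0.57, 0.69, 4.85], 'width': 44.98, 'finger_force': 51.79}
{'clock': 86.15, 'tool_pos': [427.59, 19.37, 229.38], 'wrist_force': [0.03, -0.49, -0.63], 'width': 45.11, 'finger_force': 51.16}
{'clock': 87.63, 'tool_pos': [464.62, -271.02, 239.96], 'wrist_force': [0.62, 0.38, -1.22], 'width': 44.86, 'finger_force': 51.17}
hit True expected z 157.54609541427416
{'clock': 89.05, 'tool_pos': [464.65, -272.0, 157.57], 'wrist_force': [-0.05, 0.6, 4.34], 'width': 45.06, 'finger_force': 51.86}
```

Run:
```python
from h import *
release("T")
robot.move_l(np.r_[PAD,300],max_speed=120)
q=robot.state()["qpos"].copy(); q[0]=.9; robot.movej(q); robot.hold(.5)
t,s=Cam("top"),Cam("scene")
g=[]
for k,h in((t,35),(s,35)):
    v=k.proj([[465,-272,90]])[0].astype(int); o=k.im[v[1]-h:v[1]+h,v[0]-45:v[0]+45,::-1]
    o=cv2.convertScaleAbs(cv2.resize(o,(400,312),interpolation=cv2.INTER_CUBIC),alpha=1.5); a=o.copy()
    for n,z in zip("LLMMT",(12,46,80,110,140)):
        P=(k.proj(cuboid(*PAD,BY,*DIM[n],z))-v+[45,h]+.5)*[400/90,312/70]
        cv2.polylines(a,[cv2.convexHull(P.astype(np.float32)).astype(np.int32)],True,(0,255,0),1)
    g.append(np.vstack([o,a])[:600])
cv2.imwrite("pics/fin.png",np.hstack(g)); cv2.imwrite("pics/fin_s.png",cv2.resize(s.im[:,:,::-1],(800,600)))
st()
```

```text
{'clock': 94.31, 'tool_pos': [282.7, 458.1, 299.14], 'wrist_force': [-0.12, -0.13, -0.08], 'width': 61.65, 'finger_force': 0.0}
```

View pics/fin.png

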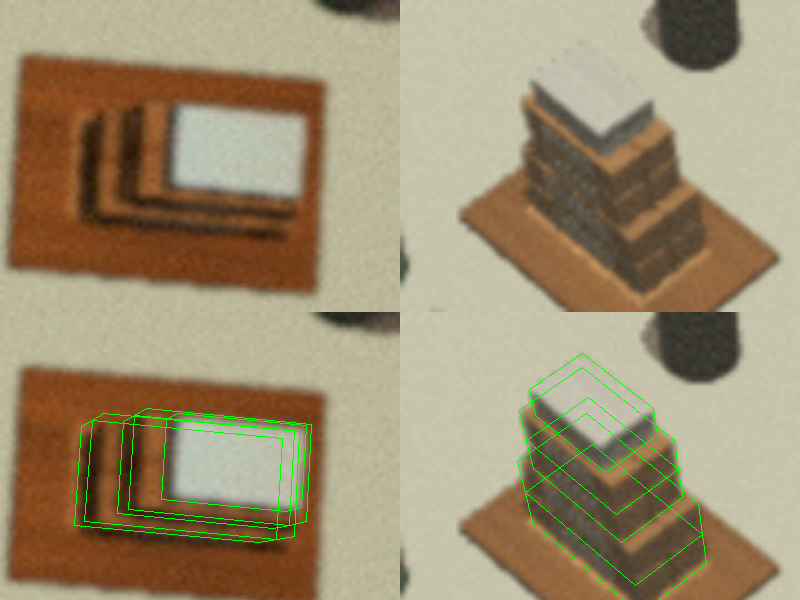

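View pics/fin_s.png

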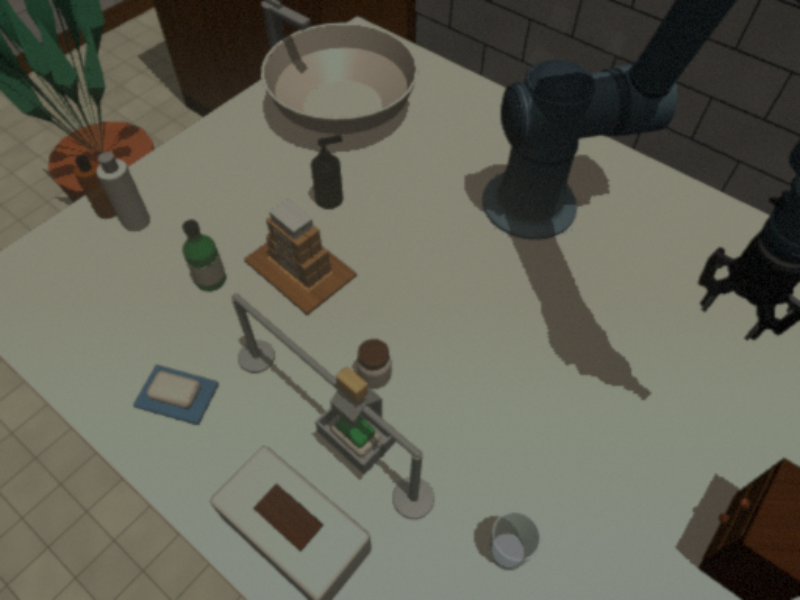

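The column at (297,245) matches its predicted outlines, and the caddy hangs at (355,415) over the band. The jar, bottle, pump and tumbler have not moved.

```bash
python3 -c "
from workcell import robot
print(robot.job_done())"
```

```text
the job is handed in; nothing more can be done
None
```

I handed the job in at about 94 s: the caddy hangs within about 2 mm of the black band's centre, all four cartons and the tin are stacked on the cork pad to within about 2 mm, and the jar, bottle, pump and tumbler were not moved.

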